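# Hold a brass bar down in the spring clamp

### The arm

A 6-joint arm with a two-finger parallel gripper is mounted at the origin on the work surface. World frame = base frame: x ahead of the robot, y to its left, z up, the work surface at z = 0. Lengths are in m, angles in rad, forces in N, time in s.
With the tool pointing down it reaches from about 0.425 to 0.95 m from the base axis. Payload 3.5 kg.
Tool frame: the origin (TCP) lies between the finger pads; the fingertips stand 19 mm ahead of it and the grasp point (between the pads) is the TCP; z points along the fingers, y is the line along which they close (so a half turn about z gives the same grasp; the last joint's range is limited). The gripper opens to 85 mm and grips with 20 to 120 N. Pads are 22 mm wide; open, the fingers measure 114 mm over their backs; the gripper's body (76 mm by 85 mm) begins 54 mm behind the grasp point. The pads swing forward as they close: fully open they stand 13 mm farther back than shut.
Start: joints at [-1.433, 0.286, 1.577, -0, 1.279, -0.15], TCP at [0.192, -0.647, 0.25] pointing down, gripper open.
Joint ranges: [-2.77, 2.77], [-0.9, 2.22], [0.21, 2.48], [-1.53, 4.67], [0.24, 2.81], [-2.84, 2.84]. Speed limits (rad/s): [2.79, 2.79, 3.14, 3.14, 3.14, 3.14].

### API

Orientations are given as a unit quaternion [x, y, z, w].
In Python, from plant import get_state, cams, ctrl gives the robot as it stands. The module is installed in compiled form; this text tells all that it offers.
- The arm moves only by the tool jog_arm, never from a script. Its argument "deltas" is text: rows parted by semicolons, each of 6 numbers parted by spaces: the shift along the world's x, y, z normalised to -1 to 1, where 1 is 0.02 m, then the turn, a rotation vector about the world's x, y, z normalised to -1 to 1, where 1 is 0.1 rad. In form: x y z ax ay az; .... A call has 1 to 20 rows; each row shifts and turns the commanded pose from where the row before left it; what a row does not reach is not made up. A row lasts 1/8 s, in which the tool goes at most 62.5 mm and 10.7 degrees, less where a joint would pass 70% of its speed; a pose out of reach is approached as far as the arm can. A call with a number of a shift or a turn outside -1 to 1 is refused whole. A call with a gripper value outside its range is refused whole. "gripper" is the opening, from 0 (shut) to 1 (fully open), set as the call begins (left out, the last holds). The fingers move at their own pace and stop on an object; "squeeze" is the grip in N (left out, the last holds). Time passes only in rows, so rows that do not move let the fingers close. It gives the time, the measured TCP pose, the force, the opening and the grip force at its end, in the units of the state.
- get_state(): the state, without advancing time (a new reading comes with each control period).
- cams.read_camera(name): name is "scene" or "top"; returns a dict with "color" (384x512x3 uint8, blue, green, red), "vfov" (degrees; the focal length in pixels is half the picture's height over the tangent of half this angle, whatever the lens; pixels are square), "cx", "cy" (the principal point, pixels), "rvec" (rotation vector, rad) and "tvec" (3), from world to camera coordinates, as OpenCV has them. Camera axes: x right, y down, z forward; pixel columns grow to the right and rows downward; lengths in m; the calibration is good to about 2 mm. A picture is of the moment at which its call begins. There is no depth.
- ctrl.sign_off(): hands the job in; it is judged then, once.
The state is a dict: "time": time; "qpos": joint angles; "dq": joint speeds; "joint_efforts": joint torques, N m; "eef_pos": TCP position; "tcp_rot": TCP orientation; "contact_force": force on the tool from outside, world axes, zero at the start; "wrist_torque": the same for the moment, N m; "opening": opening from 0.0 (shut) to 1.0 (fully open); "finger_force": force on a finger pad.
Only numpy, scipy, OpenCV 4.12 (cv2) and the standard library are available. Lean on these libraries where they do the work, as an engineer would, in place of code of your own. Each camera call takes 0.05 s, during which the arm holds its last target. There are 200 camera calls.

### The job

Take the brass bar from its wooden rest, slide it under the raised pad of the green spring clamp and leave it lying flat along the middle of the steel bed with its end against the red stop. Then press the clamp's red knob straight down until the orange pad has landed on the bar and its spring has given by about 7 mm (half of its 14 mm), and finish while still holding the knob there, since it springs back when let go. Leave the hammer, the stake and the tin of punches where they are.

Things in the scene. Friction and masses are not known exactly. Their poses are not given: they have to be found in the camera images.
- bar: Brass bar, 150 long (its x) x 28 wide (its y) x 8 thick (its z), about 280 g, plain and the same both ways round. Origin: centre of its underside. It starts lying lengthwise on the wooden rest.
- rest: Fixed dark wooden batten, 130 (its x) x 24 (its y) x 25 high, narrower than the bar, so fingers can straddle it. Origin: centre of its underside, on the bench.
- press: Fixed spring clamp. Origin: on the bench under the plunger's vertical axis; the bar goes in from its -x side, lengthwise along x. Dark base 120 (x) x 160 (y, -50 to +110) x 20 high; green column 34 x 34 at y = +85, 160 high; green head 36 wide in x over the bed, heights 127 to 163. It carries the plunger and pad.
- bed: Fixed steel bed, its top 50 to 60 mm above the bench (varies). Origin: on the top face, under the plunger axis; axes as the press. Top face 36 wide (y), from x = -70 to the red stop, whose face is at x = +35 and which rises 12 mm above the bed. With the bar against the stop the bar's centre is at x = -40, its near end at x = -115, overhanging the bed by 45 mm: room for fingers.
- knob_top (a point): Centre of the flat top of the red knob on the plunger (48 mm across, 22 thick), 245 mm above the bench at rest; it moves down as it is pressed.
- pad_face (a point): Centre of the underside of the orange pad (22 mm across) at the foot of the plunger, on the plunger axis, 98 mm above the bench at rest.
- plunger (a joint): How far the red knob is pressed down, m: 0 at rest, at most 0.056. Return spring: about 3 N to start it, 0.15 N per mm further; springs back when let go. With the 8 mm bar in place the pad lands after 30 to 40 mm.
- pad (a joint): How far the pad's own spring has given (the pad moves up into the plunger), m: 0 until the pad lands on something, at most 0.014. About 1.5 N to start, then 1.2 N per mm, so beyond landing each mm of knob travel adds about 1.35 N to the push, and the whole push is about 18 to 20 N when the pad has given 7 mm.
- tin: Bystander: steel tin of punches, 56 across, 70 high, punches up to 130 high. Origin: centre of its underside.
- stake: Bystander: small dark steel stake, block 55 x 55 x 35 with a spike to 97 high. Origin: centre of its underside.
- hammer: Bystander: hammer, 260 long along its x, handle to -x, 26 high, head 90 across in y. Origin: middle of its length, on the bench.
Not all that is in view belongs to the job. Of the things that look like the press, the smaller one is meant. Of the things shaped like the bar, the brass one is meant.

How it is judged:
On the way:
1. the bar lies home on the bed, flat, along its middle and against the stop, let go, with the pad still up (x of bar in the frame of bed between -0.0445 and -0.036 m and y of bar in the frame of bed between -0.006 and 0.006 m and z of bar in the frame of bed between -0.003 and 0.002 m and angle between the x axis of bar and the x axis of bed, either way round below 0.12 rad and angle between bar's own z axis and vertical below 0.06 rad and contact force between the fingers and bar below 0.3 N and value of joint plunger below 0.01 m), for 0.2 s.
At the end, for the whole second after the job is handed in: The fingers hold the knob still with the pad spring given 4 to 10 mm and the bar pressed on the bed with over 6 N; the bar is not touched by the fingers, lies flat, within 4.5 mm of the stop, 6 mm of the bed's middle and 0.12 rad of its direction (x of bar in the frame of bed between -0.0445 and -0.036 m and y of bar in the frame of bed between -0.006 and 0.006 m and z of bar in the frame of bed between -0.003 and 0.002 m and angle between the x axis of bar and the x axis of bed, either way round below 0.12 rad and angle between bar's own z axis and vertical below 0.06 rad and contact force between the fingers and bar below 0.3 N and value of joint pad between 0.004 and 0.01 m and contact force between bar and bed above 6 N and contact force between the fingers and press above 5 N and velocity of joint plunger between -0.01 and 0.01 m/s); the arm keeps its last pose, push and grip.
It fails at once if the tin is shifted by more than 20 mm or tipped (distance of tin from where it was at the start of the episode above 0.02 m or angle between tin's own z axis and vertical above 0.3 rad).
It fails at once if the stake is shifted by more than 20 mm or tipped (distance of stake from where it was at the start of the episode above 0.02 m or angle between stake's own z axis and vertical above 0.3 rad).
It fails at once if the hammer is shifted by more than 20 mm or tipped (distance of hammer from where it was at the start of the episode above 0.02 m or angle between hammer's own z axis and vertical above 0.3 rad).
It also fails if it takes over 58 s, if anything falls off the work surface, if the arm or the gripper's body presses on something with over 40 N, if the wrist force passes 120 N, or if a joint passes its speed limit or range.

## Working session

There is one attempt and no reset: what is moved stays moved. The work goes in short steps, Python scripts to look and compute and a tool call to move; the robot and the scene stay as the last step left them, time stands still between calls to the robot, and variables do not carry over. Pictures are saved under pics/ and viewed, at most 10 in all, crops included, and the job is handed in when it is done.

Besides the shell and the picture viewer there is one more tool, called in YAML: its name, and indented under it one key for each argument. jog_arm: Moves the arm, as the interface text tells. Its arguments: {"type":"object","properties":{"deltas":{"type":"string"},"gripper":{"type":"number"},"squeeze":{"type":"number"}},"required":["deltas"]}

```bash
mkdir -p pics; cat > h.py <<'E'
import numpy as np, cv2, pickle
from plant import get_state, cams, ctrl
def snap(name,fn):
    c=cams.read_camera(name); cv2.imwrite(f'pics/{fn}.png',c['color']); pickle.dump(c,open(f'pics/{fn}.pkl','wb')); return c
def K(c):
    f=c['color'].shape[0]/2/np.tan(np.radians(c['vfov'])/2); return np.array([[f,0,c['cx']],[0,f,c['cy']],[0,0,1]])
def load(fn): return pickle.load(open(f'pics/{fn}.pkl','rb'))
def ray(c,u,v,z):
    R=cv2.Rodrigues(np.float64(c['rvec']))[0]; t=np.float64(c['tvec']).ravel()
    o=-R.T@t; d=R.T@np.linalg.inv(K(c))@[u,v,1]; return o+d*(z-o[2])/d[2]
def proj(c,p):
    return cv2.projectPoints(np.float64(p).reshape(-1,1,3),np.float64(c['rvec']),np.float64(c['tvec']),K(c),None)[0].reshape(-1,2)
E
python3 - <<'E'
from h import *
for n in('scene','top'):
    c=snap(n,n+'0'); R=cv2.Rodrigues(np.float64(c['rvec']))[0]; print(n,c['vfov'],-R.T@np.float64(c['tvec']).ravel(),c.keys())
    cv2.imwrite(f'pics/{n}0b.png',cv2.resize(c['color'],(800,600),interpolation=cv2.INTER_CUBIC))
s=get_state();print(s)
E
```

```text
scene 46.37516535236475 [ 1.13701192 -0.81618566  1.13078679] dict_keys(['color', 'vfov', 'cx', 'cy', 'rvec', 'tvec'])
top 44.48338369767139 [2.98405797e-01 3.72464033e-04 1.54031091e+00] dict_keys(['color', 'vfov', 'cx', 'cy', 'rvec', 'tvec'])
{'time': 0.1, 'qpos': array([-1.43300359e+00,  2.87155908e-01,  1.57805877e+00, -2.23527892e-05,
        1.27858909e+00, -1.50027981e-01]), 'dq': array([ 8.41077850e-05, -1.87422276e-03, -5.74484003e-03,  7.07808497e-04,
        9.81487068e-04, -9.17332312e-04]), 'joint_efforts': array([ 7.91918719e-04, -4.07296336e+01, -2.93700600e+01, -1.63934678e-04,
        3.40648119e-03, -1.10344075e-05]), 'eef_pos': array([ 0.19153505, -0.64666864,  0.24901763]), 'tcp_rot': array([ 9.89661695e-01,  1.43417249e-01, -3.93553512e-06, -1.10560066e-03]), 'contact_force': array([-0.24556387, -0.05065168,  0.29399205]), 'wrist_torque': array([ 0.05657029, -0.00310155, -0.00773787]), 'finger_force': 0.0, 'opening': 1.000475686409927}
```

View pics/scene0b.png

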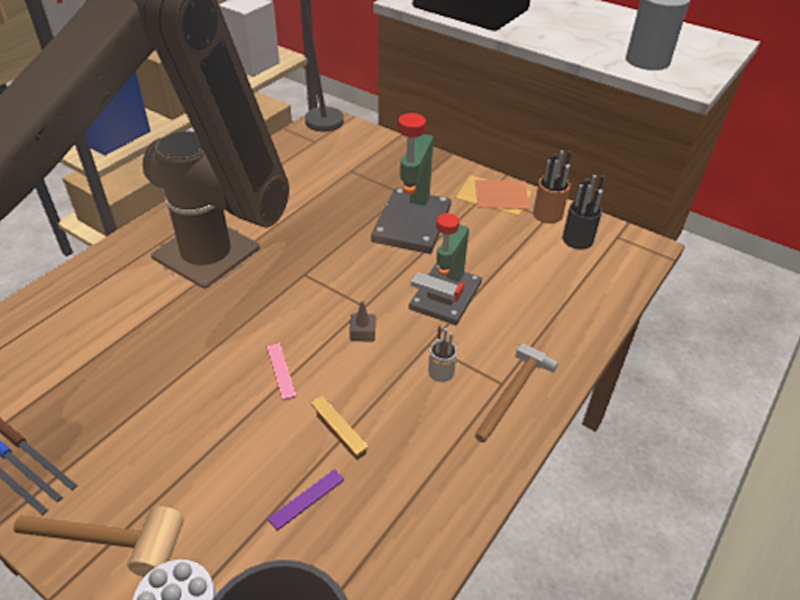

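View pics/top0b.png

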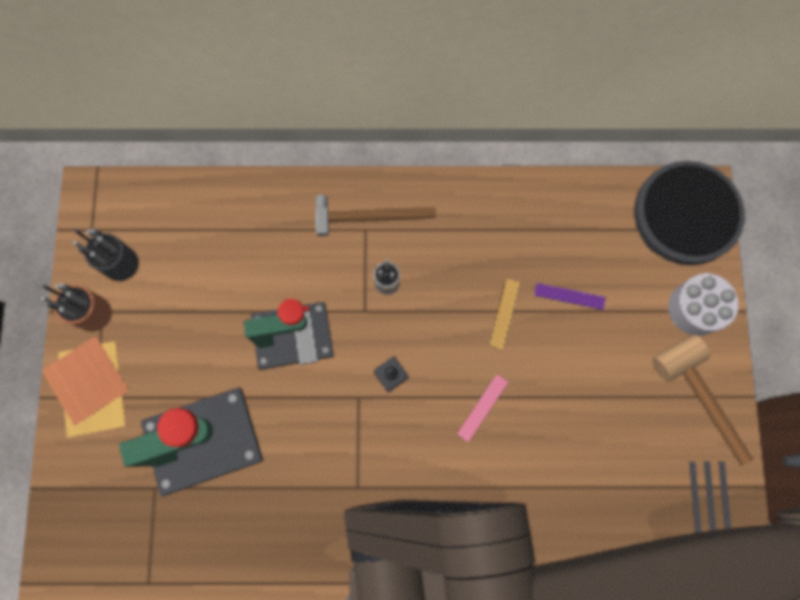

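The scene view shows the brass bar at about (340,425), the small press at (447,270), the tin at (442,357), the stake at (362,325) and the hammer at (520,390). In the top view the bar is at (505,313) and the press base spans (250–332, 303–368). Next I'll take enlarged crops of the press.

```bash
python3 - <<'E'
from h import *
t=load('top0')['color'];s=load('scene0')['color']
a=cv2.resize(t[185:245,145:220],(400,320),interpolation=cv2.INTER_CUBIC)   # x5.333
b=cv2.resize(s[130:210,255:315],(420,560),interpolation=cv2.INTER_CUBIC)  # x7
im=np.zeros((560,800,3),np.uint8); im[:320,:400]=a; im[:,:][:560,400:800]=b[:,:400]
cv2.imwrite('pics/crop.png',im)
for n in('top0','scene0'):
    c=load(n); h=cv2.cvtColor(c['color'],cv2.COLOR_BGR2HSV)
    u,v=(505*.64,313*.64) if n=='top0' else (340*.64,425*.64)
    print(n,h[int(v),int(u)])
    m=cv2.inRange(h,(17,110,120),(28,255,255)); 
    k,l,st,ce=cv2.connectedComponentsWithStats(m); i=l[int(v),int(u)]; print(st[i],ce[i])
    p=np.argwhere(l==i)[:,::-1].astype(np.float64)
    w=np.array([ray(c,*q,0.033)[:2] for q in p])
    r=cv2.minAreaRect((w*1000).astype(np.float32)); print('rect mm',r,'mean',w.mean(0)*1000)
E
```

```text
top0 [ 18 139 193]
[313 178  20  46 419] [322.4797136  200.80668258]
rect mm ((600.8636474609375, -224.0242462158203), (31.485042572021484, 152.03573608398438), 73.7332534790039) mean [ 599.40849437 -223.45294921]
scene0 [ 19 135 228]
[199 254  37  37 409] [216.94621027 272.05134474]
rect mm ((604.42919921875, -229.31936645507812), (28.811996459960938, 151.5908203125), 74.61965942382812) mean [ 607.33815423 -230.28247685]
```

View pics/crop.png

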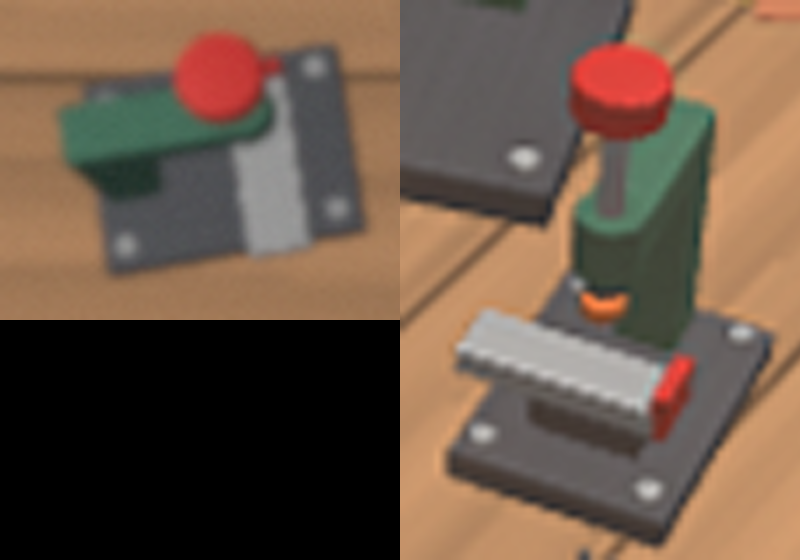

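The crops show these points. In the top crop: knob centre (220,77), bed near end (248,253)–(310,245), base corners (337,45) and (87,88). In the scene crop: knob top (622,78), bed near corners (485,312) and (458,350), and the red stop at (670,395). I'll fit the poses jointly.

```bash
cat > fit.py <<'E'
from h import *
from scipy.optimize import least_squares, minimize
T=load('top0');S=load('scene0')
tp=lambda X,Y:(145+(X+.5)/5.3333-.5,185+(Y+.5)/5.3333-.5)
sp=lambda X,Y:(255+(X-400+.5)/7-.5,130+(Y+.5)/7-.5)
B=None
pts=[(T,tp(220,77),(0,0,.245)),(T,tp(248,253),(-.07,.018,B)),(T,tp(310,245),(-.07,-.018,B)),(T,tp(337,45),(.06,-.05,.02)),(T,tp(87,88),(.06,.11,.02)),
(S,sp(622,78),(0,0,.245)),(S,sp(485,312),(-.07,.018,B)),(S,sp(458,350),(-.07,-.018,B)),(S,sp(645,410),(.035,-.018,B)),(S,sp(448,455),(-.06,-.05,.02)),(S,sp(660,525),(.06,-.05,.02)),(S,sp(773,340),(.06,.11,.02))]
def f(q):
    x,y,a,b=q; r=[]
    for c,uv,p in pts:
        X=[x+np.cos(a)*p[0]-np.sin(a)*p[1],y+np.sin(a)*p[0]+np.cos(a)*p[1],b if p[2] is None else p[2]]
        r+=list(proj(c,X)[0]-uv)
    return r
s=least_squares(f,[.58,.2,.1,.055],loss='soft_l1'); print('press',s.x,'deg',np.degrees(s.x[2])); print(np.round(np.reshape(f(s.x),(-1,2)),1).tolist())
# bar silhouette
ms=[]
for c,(u,v) in((T,(323,200)),(S,(217,272))):
    h=cv2.cvtColor(c['color'],cv2.COLOR_BGR2HSV); m=cv2.inRange(h,(15,100,60),(30,255,255))
    m=cv2.inRange(h,(17,110,100),(28,255,255)); l=cv2.connectedComponents(m)[1]; ms.append((l==l[v,u]).astype(float))
box=np.array([(i*.075,j*.014,k) for i in(-1,1) for j in(-1,1) for k in(.025,.033)])
def g(q,each=False):
    x,y,a=q; R=np.array([[np.cos(a),-np.sin(a)],[np.sin(a),np.cos(a)]]); X=box.copy(); X[:,:2]=X[:,:2]@R.T+[x,y]; e=[]
    for c,m in zip((T,S),ms):
        hull=cv2.convexHull(proj(c,X).astype(np.float32)); im=np.zeros(m.shape,np.uint8)
        im=np.zeros((384*4,512*4),np.uint8); cv2.fillConvexPoly(im,np.round((hull+.5)*4-.5).astype(np.int32),255)
        e.append(np.abs(cv2.resize(im,(512,384),interpolation=cv2.INTER_AREA)/255.-m).sum())
    return e if each else sum(e)
r=minimize(g,[.601,-.226,-.275],method='Nelder-Mead',options=dict(initial_simplex=[[.601,-.226,-.275],[.607,-.226,-.275],[.601,-.22,-.275],[.601,-.226,-.24]],xatol=1e-5))
print('bar',r.x,np.degrees(r.x[2]),g(r.x,True),[m.sum() for m in ms])
E
python3 fit.py
```

```text
press [0.56406317 0.19153589 0.16998006 0.05548714] deg 9.73914030507659
[[0.4, -0.6], [1.0, 0.6], [0.6, 0.2], [0.5, -0.9], [-0.6, -1.0], [-0.0, -1.3], [-0.1, -0.8], [-0.5, -0.2], [0.2, 0.5], [-0.7, -1.5], [0.4, -0.5], [0.8, -1.8]]
bar [ 0.60152739 -0.22535181 -0.26927783] -15.428483156084281 [np.float64(38.76470588235294), np.float64(62.10588235294118)] [np.float64(419.0), np.float64(411.0)]
```

jog_arm:
  deltas: "0.9 1 0 0 0 -0.93;0.9 1 0 0 0 -0.93;0.9 1 0 0 0 -0.93;0.9 1 0 0 0 -0.93;0.9 1 0 0 0 -0.93;0.9 1 0 0 0 -0.92;0.9 1 0 0 0 0;0.9 1 0 0 0 0;0.9 1 0 0 0 0;0.9 1 0 0 0 0;0.9 1 0 0 0 0;0.9 1 0 0 0 0;0.9 1 0 0 0 0;0.9 1 0 0 0 0;0.9 1 0 0 0 0;0.9 1 0 0 0 0;0.9 1 0 0 0 0;0.9 1 0 0 0 0;0.9 1 0 0 0 0;0.9 1 0 0 0 0"
  gripper: 0.6

```text
time: 2.6
eef_pos: [0.5519, -0.2463, 0.2497]
tcp_rot: [0.991, -0.134, -0.001, -0.0]
contact_force: [0.2, -1.2, -0.2]
opening: 0.601
finger_force: 0.0
```

jog_arm:
  deltas: "0 0.88 -0.5 0 0 0;0 0.88 -1 0 0 0;0 0 -1 0 0 0;0 0 -1 0 0 0;0 0 -1 0 0 0;0 0 -1 0 0 0;0 0 0 0 0 0;0 0 0 0 0 0"

```text
time: 3.6
eef_pos: [0.552, -0.2124, 0.1408]
tcp_rot: [0.991, -0.134, 0.0, 0.0]
contact_force: [0.2, 0.0, 0.4]
opening: 0.601
finger_force: 0.0
```

```bash
python3 - <<'E'
from h import *
T=load('top0')
for n,u,v,z in(('stake',391,372,.035),('tin',387,277,.1),('pink end',500,380,.033),('purple end',540,290,.033)): print(n,ray(T,u*.64,v*.64,z).round(3))
s=get_state(); R=cv2.Rodrigues(np.zeros(3))
from scipy.spatial.transform import Rotation as Ro
m=Ro.from_quat(s['tcp_rot']).as_matrix(); print(s['time'],s['eef_pos'],'x yaw',np.arctan2(m[1,0],m[0,0]),m[:,2],s['opening'],s['qpos'])
c=snap('scene','s1'); cv2.imwrite('pics/s1b.png',cv2.resize(c['color'][120:330,130:380],(800,672))[:600])
E
```

```text
stake [0.477 0.013 0.035]
tin [0.662 0.021 0.1  ]
pink end [ 0.46  -0.211  0.033]
purple end [ 0.65  -0.301  0.033]
3.6 [ 0.55203376 -0.2124036   0.14079091] x yaw -0.26935610951130834 [ 8.24592700e-04 -4.89098039e-04 -9.99999540e-01] 0.6006626365842735 [-5.38731427e-01  2.17617527e-01  1.87198710e+00  3.72486259e-06
  1.05102930e+00  1.30141928e+00]
```

View pics/s1b.png

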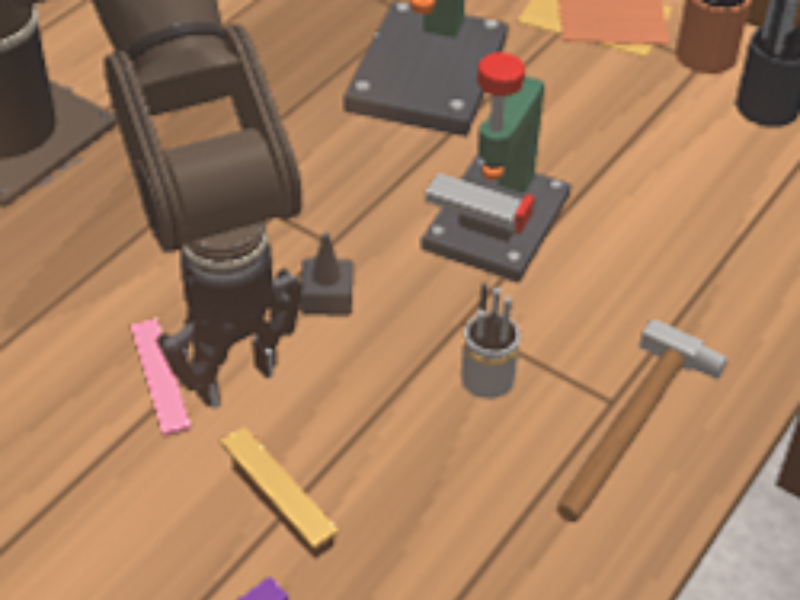

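The gripper is above the near end of the brass bar (crop (240,440)), with its fingers straddling the bar. I'll descend and grip.

jog_arm:
  deltas: "0 0 -1 0 0 0;0 0 -1 0 0 0;0 0 -1 0 0 0;0 0 -1 0 0 0;0 0 -0.8 0 0 0;0 0 -0.5 0 0 0;0 0 -0.35 0 0 0;0 0 0 0 0 0;0 0 0 0 0 0"

```text
time: 4.78
eef_pos: [0.5521, -0.2123, 0.028]
tcp_rot: [0.991, -0.134, 0.001, 0.0]
contact_force: [0.0, -0.4, -0.1]
opening: 0.597
finger_force: 0.0
```

jog_arm:
  deltas: "0 0 0 0 0 0;0 0 0 0 0 0;0 0 0 0 0 0;0 0 0 0 0 0;0 0 0 0 0 0;0 0 0 0 0 0;0 0 0 0 0 0;0 0 0 0 0 0"
  gripper: 0
  squeeze: 80

```text
time: 5.78
eef_pos: [0.5522, -0.2121, 0.0283]
tcp_rot: [0.991, -0.134, 0.001, 0.0]
contact_force: [-0.4, 1.3, 6.0]
opening: 0.306
finger_force: 79.1
```

jog_arm:
  deltas: "0 0 0.4 0 0 0;0 0 0.8 0 0 0;0 0 1 0 0 0;0 0 1 0 0 0;0 0 1 0 0 0;0 0 1 0 0 0;0 0 1 0 0 0;0 0 1 0 0 0;0 0 1 0 0 0;0 0 0.8 0 0 0;0 0 0 0 0 0"

```text
time: 7.15
eef_pos: [0.5525, -0.2125, 0.2094]
tcp_rot: [0.991, -0.134, 0.002, 0.001]
contact_force: [0.6, 0.1, -3.0]
opening: 0.304
finger_force: 78.7
```

jog_arm:
  deltas: "-0.37 0.94 0 0 0 0.29;-0.37 0.94 0 0 0 0.29;-0.37 0.94 0 0 0 0.29;-0.37 0.94 0 0 0 0.29;-0.37 0.94 0 0 0 0.29;-0.37 0.94 0 0 0 0.29;-0.37 0.94 0 0 0 0.29;-0.37 0.94 0 0 0 0.29;-0.37 0.94 0 0 0 0.29;-0.37 0.94 0 0 0 0.29;-0.37 0.94 0 0 0 0.3;-0.37 0.94 0 0 0 0.3;-0.37 0.94 0 0 0 0.3;-0.37 0.94 0 0 0 0.3;-0.37 0.94 0 0 0 0.3;0 0 0 0 0 0;0 0 0 0 0 0"

```text
time: 9.28
eef_pos: [0.4407, 0.07, 0.2075]
tcp_rot: [0.996, 0.086, 0.0, 0.0]
contact_force: [0.5, 0.0, -2.1]
opening: 0.308
finger_force: 78.9
```

```bash
python3 - <<'E'
from h import *
s=get_state()
from scipy.spatial.transform import Rotation as Ro
m=Ro.from_quat(s['tcp_rot']).as_matrix(); print(s['time'],s['eef_pos'],'x yaw',np.arctan2(m[1,0],m[0,0]),m[:,2],s['opening'],s['contact_force'],s['finger_force'])
c=snap('scene','s2'); snap('top','t2'); cv2.imwrite('pics/s2b.png',cv2.resize(c['color'][90:240,190:390],(800,600)))
E
```

```text
9.275 [0.44072001 0.07002879 0.20745664] x yaw 0.17125265736519965 [ 5.22823843e-04 -4.08058565e-04 -9.99999780e-01] 0.30834819382055645 [ 0.53083474  0.03209378 -2.14997015] 78.9291000366211
```

View pics/s2b.png

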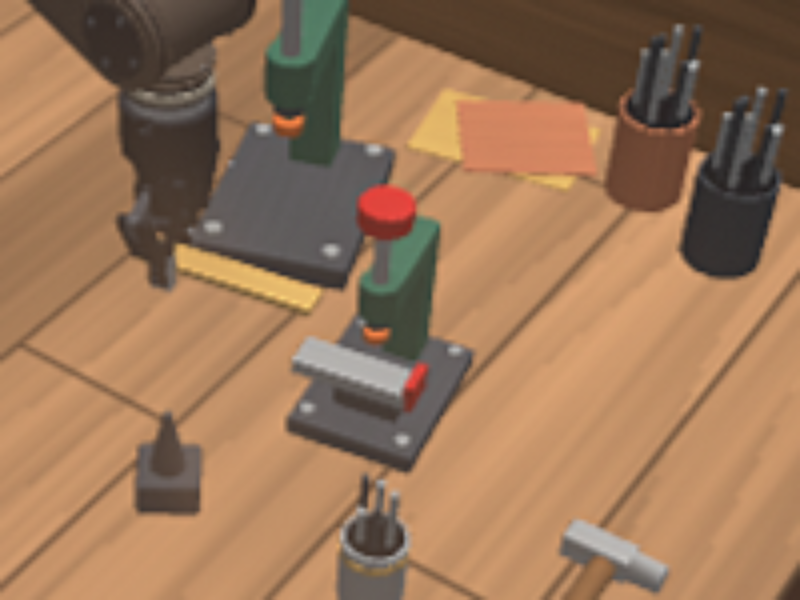

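The bar is held level and parallel to the bed (tip at crop (315,300)), and the way under the pad is clear. Next I'll fit the held bar's offset from the pictures.

```bash
cat > fitbar.py <<'E'
from h import *
import sys
from scipy.optimize import minimize
def fit(names,seeds,q0,step=(.006,.006,.03),tilt=0.,clip=None):
    C=[load(n) for n in names]; ms=[]
    for c in C:
        h=cv2.cvtColor(c['color'],cv2.COLOR_BGR2HSV); ms.append(cv2.inRange(h,(17,110,100),(28,255,255))/255.)
    box=np.array([(i*.075,j*.014,k) for i in(-1,1) for j in(-1,1) for k in(0,.008)])
    def hull(c,q):
        x,y,z,a,t=q; X=box.copy(); X[:,2]+=X[:,0]*t; R=np.array([[np.cos(a),-np.sin(a)],[np.sin(a),np.cos(a)]]); X[:,:2]=X[:,:2]@R.T+[x,y]; X[:,2]+=z
        return cv2.convexHull(proj(c,X).astype(np.float32))
    W=[]
    for c in C:
        w=np.zeros((384,512),np.uint8); cv2.fillConvexPoly(w,np.round(hull(c,q0)).astype(np.int32),1); W.append(cv2.dilate(w,np.ones((9,9))))
    def g(q,each=False):
        e=[]
        for c,m,w in zip(C,ms,W):
            im=np.zeros((1536,2048),np.uint8); cv2.fillConvexPoly(im,np.round((hull(c,q)+.5)*4-.5).astype(np.int32),255)
            d=np.abs(cv2.resize(im,(512,384),interpolation=cv2.INTER_AREA)/255.-m)*w
            if clip: d=d*clip(d.shape)
            e.append(d.sum())
        return e if each else sum(e)
    S=[np.array(q0,float)]+[np.array(q0,float)+d for d in np.diag([.006,.006,.006,.04,.04])]
    r=minimize(g,q0,method='Nelder-Mead',options=dict(initial_simplex=S,xatol=1e-5,maxiter=600))
    return r.x,g(r.x,True),g(np.array(q0),True)
E
python3 - <<'E'
from fitbar import *
p=np.array([.4407,.0700,.2075]);a=.1713
q0=[p[0]+.0511*np.cos(a),p[1]+.0511*np.sin(a),p[2]-.0033,a,0]
for n in (['scene','s2'],):
    print('pred',np.round(q0,4)); print('scene',fit(['s2'],None,q0)); print('top',fit(['t2'],None,q0)); print('both',fit(['s2','t2'],None,q0))
E
```

```text
pred [0.4911 0.0787 0.2042 0.1713 0.    ]
scene (array([0.49335156, 0.08029362, 0.20053965, 0.11627766, 0.09054996]), [np.float64(85.15294117647059)], [np.float64(113.84705882352941)])
top (array([ 0.49445619,  0.07866737,  0.20510866,  0.21284795, -0.04228367]), [np.float64(344.4039215686274)], [np.float64(362.71372549019605)])
both (array([ 0.49450403,  0.07975024,  0.20109317,  0.19151235, -0.01114315]), [np.float64(97.6313725490196), np.float64(345.9803921568627)], [np.float64(113.84705882352941), np.float64(362.71372549019605)])
```

jog_arm:
  deltas: "0 0 -0.6 0 0 0;0 0 -1 0 0 0;0 0 -1 0 0 0;0 0 -1 0 0 0;0 0 -1 0 0 0;0 0 -1 0 0 0;0 0 -0.6 0 0 0;0 0 -0.4 0 0 0;0 0 0 0 0 0;0 0.5 0 0 0 0;0 0.9 0 0 0 0;0 0.9 0 0 0 0;0 0.9 0 0 0 0;0 0.9 0 0 0 0;0 0.6 0 0 0 0;0 0.3 0 0 0 0;0 0 0 0 0 0;0 0 0 0 0 0"

```text
time: 11.62
eef_pos: [0.4406, 0.1697, 0.0753]
tcp_rot: [0.996, 0.085, -0.0, 0.0]
contact_force: [0.5, 0.2, -3.5]
opening: 0.31
finger_force: 78.9
```

```bash
python3 - <<'E'
from h import *
s=get_state(); print(s['time'],s['eef_pos'],s['contact_force'])
c=snap('scene','s3'); t=snap('top','t3')
im=np.zeros((600,800,3),np.uint8); im[:600,:480]=cv2.resize(c['color'][130:230,240:320],(480,600),interpolation=cv2.INTER_CUBIC); im[:400,480:]=cv2.resize(t['color'][185:250,150:202],(320,400),interpolation=cv2.INTER_CUBIC); cv2.imwrite('pics/c3.png',im)
E
```

```text
11.625 [0.44061172 0.16967951 0.07530658] [ 0.45697949  0.22706599 -3.48839673]
```

View pics/c3.png

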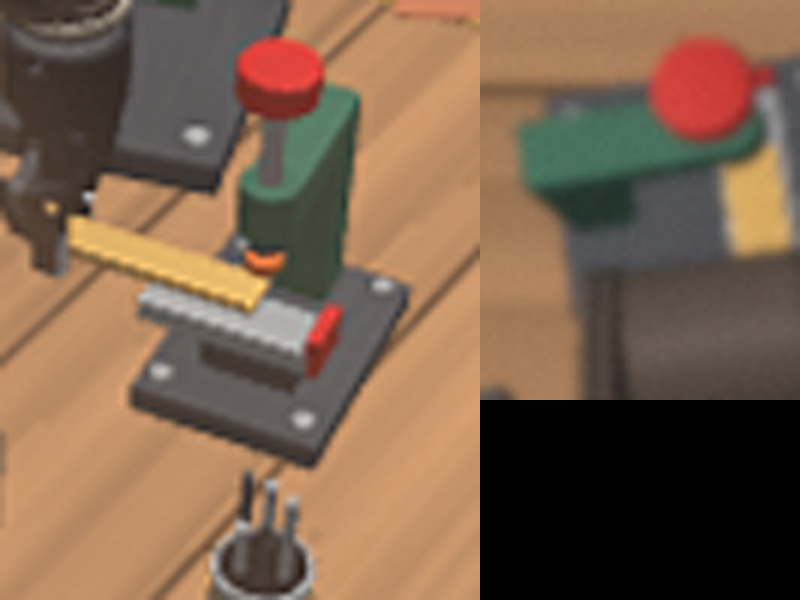

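The bar tip is under the raised pad, above the bed (scene crop tip at (255,295)), and it's aligned with the bed in the top crop. I'll advance and lower it.

jog_arm:
  deltas: "0.35 0.06 0 0 0 0;0.35 0.06 0 0 0 0;0.35 0.06 0 0 0 0;0.33 0.06 -0.1 0 0 0;0 0 -0.2 0 0 0;0 0 -0.2 0 0 0;0 0 -0.2 0 0 0;0 0 0 0 0 0;0 0 0 0 0 0"

```text
time: 12.85
eef_pos: [0.4679, 0.1748, 0.0617]
tcp_rot: [0.996, 0.085, -0.0, 0.0]
contact_force: [-3.2, -0.9, 3.5]
opening: 0.304
finger_force: 79.5
```

jog_arm:
  deltas: "0 0 -0.05 0 0 0;0 0 0 0 0 0;0 0 0 0 0 0"

```text
time: 13.22
eef_pos: [0.4679, 0.1748, 0.0612]
tcp_rot: [0.996, 0.085, -0.001, 0.0]
contact_force: [-6.7, -0.7, 9.4]
opening: 0.307
finger_force: 80.2
```

```bash
python3 - <<'E'
from h import *
s=get_state(); print(s['time'],s['eef_pos'],s['contact_force'],s['wrist_torque'])
c=snap('scene','s4'); t=snap('top','t4')
im=np.zeros((600,800,3),np.uint8); im[:500,:480]=cv2.resize(c['color'][160:210,255:303],(480,500),interpolation=cv2.INTER_CUBIC); im[:480,480:]=cv2.resize(t['color'][190:238,183:215],(320,480),interpolation=cv2.INTER_CUBIC); cv2.imwrite('pics/c4.png',im)
E
```

```text
13.225 [0.46791308 0.17481592 0.0612366 ] [-6.68757152 -0.66778544  9.4347953 ] [-0.16762176  0.80524118 -0.0150602 ]
```

View pics/c4.png

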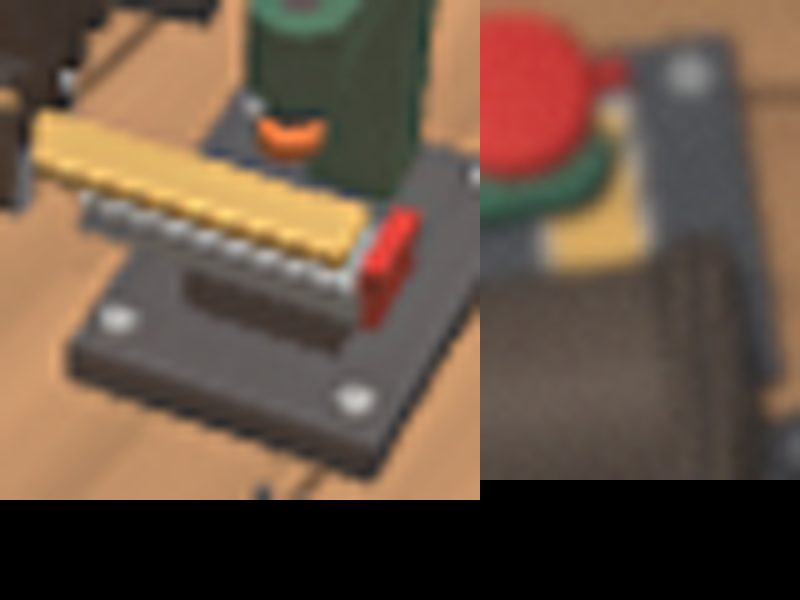

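The bar is on the bed and centred laterally, with bright strips of equal width on both sides in the top crop. It is about 5 mm short of the red stop (scene crop (360,235) against (375,245)), so I'll push forward gently.

jog_arm:
  deltas: "0.1 0.017 0.03 0 0 0;0.1 0.017 0 0 0 0;0 0 0 0 0 0;0 0 0 0 0 0"

```text
time: 13.82
eef_pos: [0.4719, 0.1756, 0.0615]
tcp_rot: [0.996, 0.085, -0.001, 0.0]
contact_force: [-5.0, -1.2, 6.1]
opening: 0.306
finger_force: 79.9
```

jog_arm:
  deltas: "0.05 0.009 0 0 0 0;0.05 0.009 0 0 0 0;0 0 0 0 0 0;0 0 0 0 0 0"

```text
time: 14.32
eef_pos: [0.4736, 0.1759, 0.0615]
tcp_rot: [0.996, 0.085, -0.001, 0.0]
contact_force: [-6.3, -1.4, 7.4]
opening: 0.307
finger_force: 80.0
```

jog_arm:
  deltas: "0.06 0.01 0 0 0 0;0 0 0 0 0 0;0 0 0 0 0 0"

```text
time: 14.7
eef_pos: [0.4746, 0.176, 0.0615]
tcp_rot: [0.996, 0.085, -0.001, 0.0]
contact_force: [-8.3, -0.5, 8.2]
opening: 0.306
finger_force: 80.0
```

jog_arm:
  deltas: "0.06 0.01 0 0 0 0;0 0 0 0 0 0;0 0 0 0 0 0"

```text
time: 15.08
eef_pos: [0.4746, 0.176, 0.0615]
tcp_rot: [0.996, 0.085, -0.003, 0.0]
contact_force: [-11.6, -2.8, 11.6]
opening: 0.309
finger_force: 80.5
```

jog_arm:
  deltas: "0.06 0.01 0 0 0 0;0 0 0 0 0 0;0 0 0 0 0 0"

```text
time: 15.45
eef_pos: [0.4746, 0.176, 0.0614]
tcp_rot: [0.996, 0.086, -0.005, 0.001]
contact_force: [-14.1, -2.6, 15.1]
opening: 0.309
finger_force: 80.9
```

The bar has met the stop: the TCP stays at x = 0.4746, where 0.4743 was predicted, and the force rises. Releasing now.

jog_arm:
  deltas: "0 0 0 0 0 0;0 0 0 0 0 0;0 0 0 0 0 0;0 0 0 0 0 0;0 0 0 0 0 0;0 0 0 0 0 0"
  gripper: 0.65

```text
time: 16.2
eef_pos: [0.4779, 0.1764, 0.0609]
tcp_rot: [0.996, 0.085, 0.0, 0.0]
contact_force: [-0.6, 0.8, 0.4]
opening: 0.65
finger_force: 0.0
```

```bash
python3 - <<'E'
from h import *
s=get_state(); print(s['time'],s['eef_pos'],s['contact_force'],s['wrist_torque'],s['opening'])
c=snap('scene','s5'); t=snap('top','t5')
im=np.zeros((600,800,3),np.uint8); im[:500,:480]=cv2.resize(c['color'][160:210,255:303],(480,500),interpolation=cv2.INTER_CUBIC); im[:480,480:]=cv2.resize(t['color'][190:238,183:215],(320,480),interpolation=cv2.INTER_CUBIC); cv2.imwrite('pics/c5.png',im)
E
```

```text
16.2 [0.47786013 0.17641036 0.06087855] [-0.5960847   0.83184374  0.42664766] [-0.03005583  0.10567119 -0.02283311] 0.6498362058262971
```

View pics/c5.png

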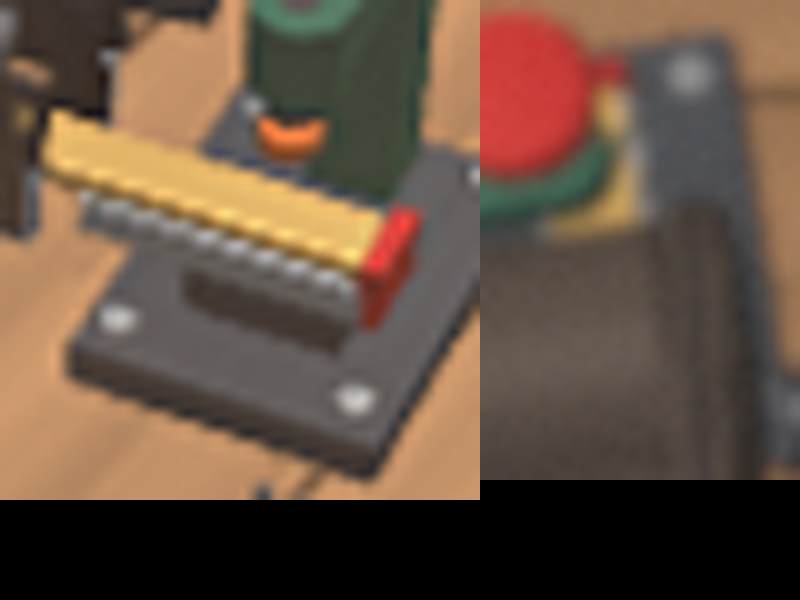

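The bar now lies flat against the red stop (scene crop contact at (375,240)), with fingers open and no contact force. I'll rise clear, shut the fingers and move over the knob.

jog_arm:
  deltas: "0 0 0.2 0 0 0;0 0 0.6 0 0 0;0 0 1 0 0 0;-0.5 0 1 0 0 0;-0.5 0 1 0 0 0;0 0 1 0 0 0;0 0 1 0 0 0;0 0 1 0 0 0;0 0 1 0 0 0;0 0 1 0 0 0;0 0 1 0 0 0;0 0 1 0 0 0;0 0 0.8 0 0 0;0 0 0.4 0 0 0;0 0 0 0 0 0"

```text
time: 18.18
eef_pos: [0.4579, 0.1764, 0.3015]
tcp_rot: [0.996, 0.085, 0.001, -0.0]
contact_force: [-0.7, -0.0, -0.0]
opening: 0.652
finger_force: 0.0
```

jog_arm:
  deltas: "0.5 0.1 0 0 0 0;1 0.15 0 0 0 0;1 0.15 0 0 0 0;1 0.15 0 0 0 0;1 0.15 0 0 0 0;0.8 0.06 0 0 0 0;0 0 0 0 0 0;0 0 0 0 0 0;0 0 0 0 0 0;0 0 0 0 0 0"
  gripper: 0

```text
time: 19.42
eef_pos: [0.5635, 0.1916, 0.3012]
tcp_rot: [0.996, 0.085, 0.0, -0.0]
contact_force: [0.2, 0.3, 0.7]
opening: -0.004
finger_force: 0.0
```

```bash
python3 - <<'E'
from h import *
s=get_state(); print(s['time'],s['eef_pos'],s['contact_force'],s['opening'])
c=snap('scene','s6'); t=snap('top','t6')
im=np.zeros((600,800,3),np.uint8); im[:600,:480]=cv2.resize(c['color'][105:205,245:325],(480,600),interpolation=cv2.INTER_CUBIC); im[:480,480:]=cv2.resize(t['color'][190:238,175:207],(320,480),interpolation=cv2.INTER_CUBIC); cv2.imwrite('pics/c6.png',im)
E
```

```text
19.425 [0.56345966 0.19164455 0.3012175 ] [0.23458358 0.33071469 0.73372471] -0.0036373786055464217
```

View pics/c6.png

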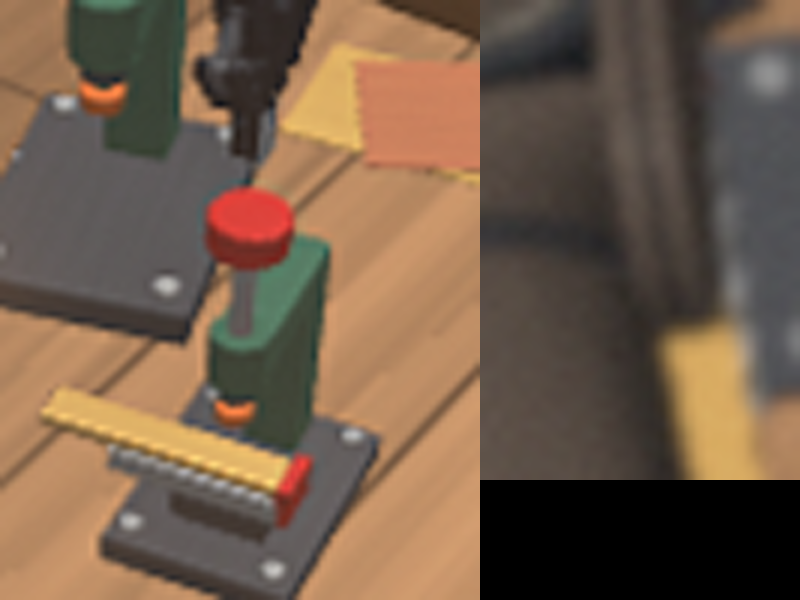

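The shut fingers stand over the middle of the knob (scene crop (245,210)), and the bar is home with the pad still up. I'll check the bar's pose numerically before pressing.

```bash
python3 - <<'E'
from fitbar import *
px,py,a,b=.56406,.19154,.16998,.0562
q0=np.array([px-.04*np.cos(a),py-.04*np.sin(a),b,a,0])
import fitbar
C=load('s6'); h=cv2.cvtColor(C['color'],cv2.COLOR_BGR2HSV); m=cv2.inRange(h,(17,110,100),(28,255,255))/255.
box=np.array([(i*.075,j*.014,k) for i in(-1,1) for j in(-1,1) for k in(0,.008)])
w=np.zeros((384,512)); w[165:195,245:300]=1
def g(q):
    x,y,t=q; R=np.array([[np.cos(t),-np.sin(t)],[np.sin(t),np.cos(t)]]); X=box.copy(); X[:,:2]=X[:,:2]@R.T+[x,y]; X[:,2]+=b
    im=np.zeros((1536,2048),np.uint8); cv2.fillConvexPoly(im,np.round((cv2.convexHull(proj(C,X).astype(np.float32))+.5)*4-.5).astype(np.int32),255)
    return (np.abs(cv2.resize(im,(512,384),interpolation=cv2.INTER_AREA)/255.-m)*w).sum()
s0=q0[[0,1,3]]; S=[s0]+[s0+d for d in np.diag([.006,.006,.05])]
r=minimize(g,s0,method='Nelder-Mead',options=dict(initial_simplex=S,xatol=1e-5)); d=r.x-[px,py,a]
print(g(s0),r.fun,(m*w).sum(),'bed x,y,dyaw',np.cos(a)*d[0]+np.sin(a)*d[1],-np.sin(a)*d[0]+np.cos(a)*d[1],d[2])
E
```

```text
49.498039215686276 39.831372549019605 265.0 bed x,y,dyaw -0.041492097080089205 0.0005341685230899479 0.012660144491359826
```

The bar is home: bed x -41 mm, y +0.5 mm, yaw +0.013 rad. Pressing the knob.

jog_arm:
  deltas: "0 0 -0.7 0 0 0;0 0 -0.7 0 0 0;0 0 -0.2 0 0 0;0 0 -0.2 0 0 0;0 0 -0.2 0 0 0;0 0 0 0 0 0;0 0 0 0 0 0"

```text
time: 20.4
eef_pos: [0.5638, 0.1916, 0.2617]
tcp_rot: [0.996, 0.085, 0.0, 0.0]
contact_force: [-3.0, 0.0, 2.7]
opening: -0.003
finger_force: 1.6
```

jog_arm:
  deltas: "0 0 -0.2 0 0 0;0 0 -0.2 0 0 0;0 0 -0.2 0 0 0;0 0 -0.2 0 0 0;0 0 -0.2 0 0 0;0 0 0 0 0 0;0 0 0 0 0 0"

```text
time: 21.28
eef_pos: [0.5641, 0.1917, 0.2415]
tcp_rot: [0.996, 0.085, 0.0, -0.0]
contact_force: [-2.6, -0.7, 6.7]
opening: -0.003
finger_force: 3.1
```

jog_arm:
  deltas: "0 0 -0.2 0 0 0;0 0 -0.2 0 0 0;0 0 -0.1 0 0 0;0 0 0 0 0 0;0 0 0 0 0 0"

```text
time: 21.9
eef_pos: [0.5641, 0.1917, 0.2325]
tcp_rot: [0.996, 0.085, 0.001, -0.0]
contact_force: [-4.2, -0.9, 8.7]
opening: 0.001
finger_force: 4.6
```

jog_arm:
  deltas: "0 0 -0.1 0 0 0;0 0 -0.05 0 0 0;0 0 0 0 0 0;0 0 0 0 0 0"

```text
time: 22.4
eef_pos: [0.5642, 0.1917, 0.2305]
tcp_rot: [0.996, 0.085, 0.001, 0.0]
contact_force: [-5.1, -1.3, 12.6]
opening: -0.001
finger_force: 6.1
```

jog_arm:
  deltas: "0 0 -0.1 0 0 0;0 0 -0.05 0 0 0;0 0 0 0 0 0;0 0 0 0 0 0"

```text
time: 22.9
eef_pos: [0.5642, 0.1917, 0.2284]
tcp_rot: [0.996, 0.085, 0.001, 0.0]
contact_force: [-5.9, -1.5, 15.9]
opening: 0.001
finger_force: 7.5
```

The pad landed at a TCP height of about 0.232, so it has given about 3.7 mm. It needs about 3.2 mm more.

jog_arm:
  deltas: "0 0 -0.1 0 0 0;0 0 -0.05 0 0 0;0 0 0 0 0 0;0 0 0 0 0 0"

```text
time: 23.4
eef_pos: [0.5642, 0.1917, 0.2263]
tcp_rot: [0.996, 0.085, 0.001, 0.0]
contact_force: [-8.4, -1.6, 17.8]
opening: -0.001
finger_force: 8.9
```

jog_arm:
  deltas: "0 0 -0.06 0 0 0;0 0 0 0 0 0;0 0 0 0 0 0;0 0 0 0 0 0"

```text
time: 23.9
eef_pos: [0.5642, 0.1917, 0.2254]
tcp_rot: [0.996, 0.085, 0.001, 0.0]
contact_force: [-9.0, -1.2, 18.8]
opening: -0.006
finger_force: 9.5
```

```bash
python3 - <<'E'
from h import *
s=get_state(); print(s['time'],s['eef_pos'],s['contact_force'],s['opening'])
c=snap('scene','s7')
cv2.imwrite('pics/c7.png',cv2.resize(c['color'][105:205,245:325],(480,600),interpolation=cv2.INTER_CUBIC))
E
```

```text
23.9 [0.56420813 0.19171098 0.22542964] [-8.95645097 -1.17101665 18.78170945] -0.006231840800685874
```

View pics/c7.png

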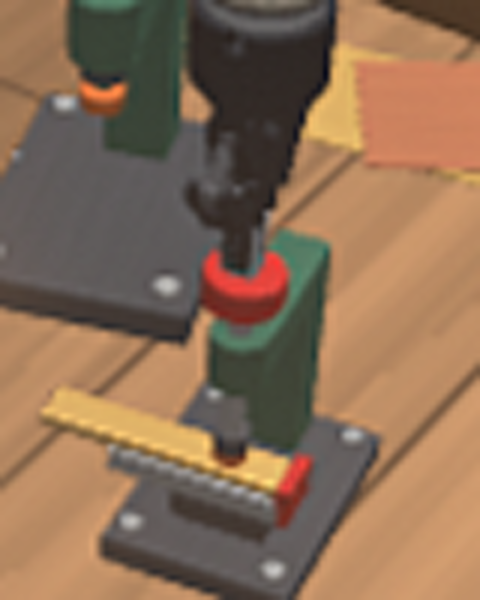

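The pad has landed on the bar (crop (230,450)), the bar is unmoved against the stop, and the fingers hold the knob at 18.8 N. That is about 7 mm of give, so I'm handing the job in.

```bash
python3 -c "
from plant import ctrl
print(ctrl.sign_off())"
```

```text
the job is handed in; nothing more can be done
None
```

I handed the job in at about 24 s: the brass bar lies flat on the bed against the red stop, and the fingers are holding the knob down at about 18.8 N, with the pad spring given about 7 mm (worked out from force and travel); no verdict came back.

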